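# Uncover the soaking pot and put the dressing stone in its case

### The job

Get the edger's dressing stone ready for soaking: lift the lid off the steel pot, lay it knob up and wholly on the round rubber mat without dropping it, then take the grey stone from its leaning stand and slide it upright, fully home, into the close-fitting case inside the pot. The stone is brittle and the case seldom stands in the middle of the pot, so feel for the opening and do not force it. Leave the small jar, the blocking cup and the screwdriver where they are.

Things in the scene. Friction and masses are not known exactly. Their poses are not given: they have to be found in the camera images.
- pot: Fixed round stainless pot, 124 mm outside diameter, 4 mm wall, 90 mm tall. Origin: centre of its underside, z up. Wire loop handles stand out 19 mm on its +y and -y sides, 66 mm up. Inside, an upright open-topped grey plastic case for the stone rides on a stiff rail along the pot's x (18 N to shift it); see pot_rim.
- pot_rim (a point): Centre of the pot's mouth, axes as the pot's. The case is square to the pot: opening 17 mm along x, 28 mm along y, walls 4 mm, mouth 14 mm and inner floor 72 mm below this point, so the stone sinks 58 mm into it. It is centred in y but stands anywhere within 18 mm of the middle along x; where is not reported: look or feel for it.
- lid: Loose round steel lid on the pot, 0.25 kg. Origin: centre of its underside, z up. A 108 mm wide spigot (z 0 to 8 mm) hangs in the pot; above it a 132 mm wide plate (z 8 to 12 mm); then a black knob on the axis: neck 16 mm wide up to z 20 mm, grip 28 mm wide from z 20 to 44 mm.
- mat: Fixed round rubber mat, 180 mm across, 3 mm thick. Origin: centre of its underside.
- stand: Fixed white easel holding the stone; base 120 x 70 x 8 mm, origin centre of its underside. Its plate, 50 mm wide, leans 0.52 rad from vertical to its own -x and backs the stone's lower 72 mm; cheeks 30 mm high flank its foot, which rests 30 mm to +x of the origin, 27 mm up. The stone's top 58 mm stand free; it lifts out along its axis.
- stone: Grey rectangular dressing stone (a brittle stick), 14 mm (x) by 24 mm (y) by 130 mm (z), 0.1 kg, both ends alike. Origin: centre of its lower end as it stands in the stand, z along its length towards the free upper end.
- stone_mid (a point): Middle of the stone, 65 mm from either end; axes as the stone's.
- jar: Bystander, to be left alone: small closed jar, 32 mm across, 55 mm tall; origin at the centre of its underside.
- block_cup: Bystander, to be left alone: black stepped lens-blocking cup, 30 mm across, 24 mm tall; origin at the centre of its underside.
- screwdriver: Bystander, to be left alone: screwdriver lying flat, 160 mm long; origin at its middle.
Things that resemble listed ones, but are neither listed nor needed, are in the scene too. Leave any purple or red look-alike of the stone alone.

How it is judged:
By the outcome, as a careful person would: the job done as asked, in the order asked, and still so for the second after the job is handed in, with the robot touching nothing.
It also fails if it takes over 72 s, if anything falls off the work surface, if the arm or the gripper's body presses on something with over 40 N, if the wrist force passes 120 N, or if a joint passes its speed limit or range.

### The arm

A 6-joint arm with a two-finger parallel gripper is mounted at the origin on the work surface. World frame = base frame: x ahead of the robot, y to its left, z up, the work surface at z = 0. Lengths are in m, angles in degrees, forces in N, time in s.
With the tool pointing down it reaches from about 0.25 to 0.725 m from the base axis. Payload 9.7 kg.
Tool frame: the origin (TCP) lies midway between the tips of the shut fingers; the grasp point (between the pads) lies 19 mm behind it; z points along the fingers, y is the line along which they close (so a half turn about z gives the same grasp; the last joint's range is limited). The gripper opens to 85 mm and grips with 20 to 120 N. Pads are 22 mm wide; open, the fingers measure 114 mm over their backs; the gripper's body (76 mm by 85 mm) begins 54 mm behind the grasp point. The pads swing forward as they close: fully open they stand 13 mm farther back than shut.
Start: joints at [73.396, 4.979, 10.078, 95.1, 0, 90], TCP at [0.157, 0.527, 0.231] pointing down, gripper open.
Joint ranges: [-179.16, 179.16], [-48.56, 103.87], [-65.8, 70.77], [-126.05, 130.52], [-82.76, 87.17], [-180, 180]. Speed limits (degrees/s): [127.2, 127.2, 147.25, 180, 180, 180].

### API

Orientations are given as [roll, pitch, yaw] about the fixed x, y, z axes, in that order (R = Rz(yaw) Ry(pitch) Rx(roll)).
In Python, from workcell import readout, imaging, bot, spotter gives the robot as it stands.
- The arm moves only by the shell command python3 -m jog 'ROWS' [FORCE]. ROWS is JSON, a list of rows, each an object with "rotation": the turn, a rotation vector about the world's x, y, z in degrees, a list of three; "translation": the shift along the world's x, y, z in mm, a list of three; "grip": the finger opening in mm, from 0 to 85.4. In form: [{"rotation": [wx, wy, wz], "translation": [dx, dy, dz], "grip": grip}, ...]. A call has 1 to 20 rows; each row is the pose to reach, as a shift and turn from the pose commanded when the call began; what a row does not reach only later rows make up. A row lasts 1/10 s, in which the tool goes at most 50 mm and 8.59 degrees, less where a joint would pass 70% of its speed; a pose out of reach is approached as far as the arm can. A call with a gripper value outside its range is refused whole. The fingers move at their own pace and stop on an object; FORCE is the grip in N (left out, the last holds). Time passes only in rows, so rows that repeat a pose let the fingers close. It gives the time, the measured TCP pose, the force, the opening and the grip force at its end, in the units of the state.
- readout.get_obs(): the state, without advancing time (a new reading comes with each control period).
- imaging.camera(name): name is "side" or "top"; returns (picture, depth): 384x512x3 uint8, red, green, blue; 384x512 float32, m along the optical axis (not along the pixel's ray), 0 where there is no reading.
- imaging.camera_info(name): a dict with "vertical_fov" (degrees; the focal length in pixels is half the picture's height over the tangent of half this angle, whatever the lens; pixels are square), "cx", "cy" (the principal point, pixels), "extrinsics" (4x4, takes a point from camera to world coordinates). Camera axes: x right, y down, z forward; pixel columns grow to the right and rows downward; lengths in m; the calibration is good to about 2 mm. A picture is of the moment at which its call begins. camera_info takes no time and is no camera call.
- bot.job_done(): hands the job in; it is judged then, once.
Trained networks look in the newest picture that a camera, given by its name, has taken for a name from the list of things; names that differ only in an ending like _2 or _b are one class to them, and where a whole thing is asked for, a point or a joint stands for the part that bears it (a point fixed in the world has none). Each returns a list of dicts, best first, with "confidence" (0 to 1); they miss things now and then, are a little off and sometimes report something else, mostly with a low value. They report only what shows in the picture. A call takes as long as a camera call. They do not tell look-alikes from the thing itself.
- spotter.spot_in(camera, target): "box" ([centre column, centre row, width, height] in pixels, round what is visible of it).
- spotter.mark_of(camera, target): "uv" ([column, row] in pixels: a listed point, or the origin of a listed thing).
The state is a dict: "time": time; "q": joint angles; "qd": joint speeds; "joint_efforts": joint torques, N m; "ee_pos": TCP position; "tcp_rot": TCP orientation; "wrist_force": force on the tool from outside, world axes, zero at the start; "torque": the same for the moment, N m; "opening": finger opening in m; "grasp_force": force on a finger pad.
Only numpy, scipy, OpenCV 4.12 (cv2) and the standard library are available. Lean on these libraries where they do the work, as an engineer would, in place of code of your own. Each camera call takes 0.05 s, during which the arm holds its last target. There are 200 camera calls.

## Working session

There is one attempt and no reset: what is moved stays moved. The work goes in short steps, Python scripts to look and compute and a shell command to move; the robot and the scene stay as the last step left them, time stands still between calls to the robot, and variables do not carry over. Pictures are saved under pics/ and viewed, at most 10 in all, crops included, and the job is handed in when it is done.

```bash
ls; mkdir -p pics
cat > h.py <<'E'
import numpy as np, cv2
from workcell import readout, imaging, bot, spotter
def K(n):
    i=imaging.camera_info(n); f=192/np.tan(np.radians(i["vertical_fov"])/2)
    return f,i["cx"],i["cy"],np.array(i["extrinsics"])
def cloud(n,d):
    f,cx,cy,T=K(n); v,u=np.mgrid[0:384,0:512]
    P=np.stack([(u-cx)/f*d,(v-cy)/f*d,d,np.ones_like(d)],-1)@T.T
    P=P[...,:3]; P[d==0]=np.nan; return P
def ray(n,u,v,z):
    f,cx,cy,T=K(n); r=T[:3,:3]@np.array([(u-cx)/f,(v-cy)/f,1]); o=T[:3,3]
    return o+r*(z-o[2])/r[2]
E
python3 - <<'E'
from h import *
ims=[]
for n in("top","side"):
    p,d=imaging.camera(n); np.savez(f"{n}0.npz",p=p,d=d)
    print(n,K(n))
    P=cloud(n,d)
    for t in["pot","pot_rim","lid","mat","stand","stone","stone_mid","jar","block_cup","screwdriver"]:
        for r in spotter.mark_of(n,t)[:3]:
            u,v=r["uv"]; q=P[min(383,int(v)),min(511,int(u))]; print(n,t,np.round([u,v,r["confidence"]],2),q.round(3))
    cv2.imwrite(f"pics/{n}0.png",cv2.resize(p[...,::-1],(800,600)))
print(readout.get_obs())
E
```

```text
pics
top (np.float64(353.46415509639877), 259.27801399305764, 192.64890328047335, array([[-0.01758547, -0.9860012 ,  0.16580829,  0.31067338],
       [-0.99980097,  0.01890387,  0.00637646, -0.0899287 ],
       [-0.00942161, -0.16566315, -0.98613739,  1.14173633],
       [ 0.        ,  0.        ,  0.        ,  1.        ]]))
top pot [332.7  167.6    0.41] [ 0.563 -0.306  0.089]
top lid [241.9  186.7    0.69] [ 0.503 -0.03   0.124]
top mat [136.6  192.1    0.62] [0.512 0.322 0.002]
top mat [282.7 206.8   0.5] [ 0.456 -0.155  0.011]
top stand [328.8 172.1   0.9] [ 0.55  -0.296  0.078]
top stone [401.4 147.2   0.9] [ 0.644 -0.553  0.013]
top stone [325.3 209.4   0.9] [ 0.445 -0.295 -0.001]
top stone [272.8  259.4    0.88] [ 0.288 -0.119 -0.002]
top stone_mid [341.1  223.6    0.65] [ 0.397 -0.341  0.015]
top stone_mid [335.7  169.     0.63] [ 0.549 -0.309  0.12 ]
top stone_mid [288.6  244.9    0.58] [ 0.334 -0.17   0.013]
top jar [187.5 172.3   0.6] [0.565 0.145 0.051]
top jar [240.   186.8    0.54] [ 0.503 -0.027  0.125]
top jar [130.6  192.5    0.24] [ 0.513  0.342 -0.   ]
top block_c
[... 1205 characters left out ...]
    0.52] [0.711 0.055 0.014]
{'time': 1.1, 'q': array([ 7.33959869e+01,  4.97881110e+00,  1.00778663e+01,  9.50992514e+01,
       -1.20044220e-03,  9.00027493e+01]), 'qd': array([ 0.03976435,  0.0107637 ,  0.00802986,  0.0387435 , -0.04018841,
       -0.034806  ]), 'joint_efforts': array([-1.60535197e-03, -5.20118451e+01,  4.64854968e+01,  1.87781676e-03,
       -2.74009005e-05,  1.63272472e-05]), 'ee_pos': array([0.15717017, 0.52706112, 0.23128188]), 'tcp_rot': array([-1.79999804e+02,  1.20045161e-03,  1.63393238e+02]), 'wrist_force': array([-1.07970659,  0.37726271, -0.21933252]), 'torque': array([ 0.0213852 , -0.04735317,  0.0325303 ]), 'grasp_force': 0.0, 'opening': 0.08558675700632933}
```

View pics/top0.png

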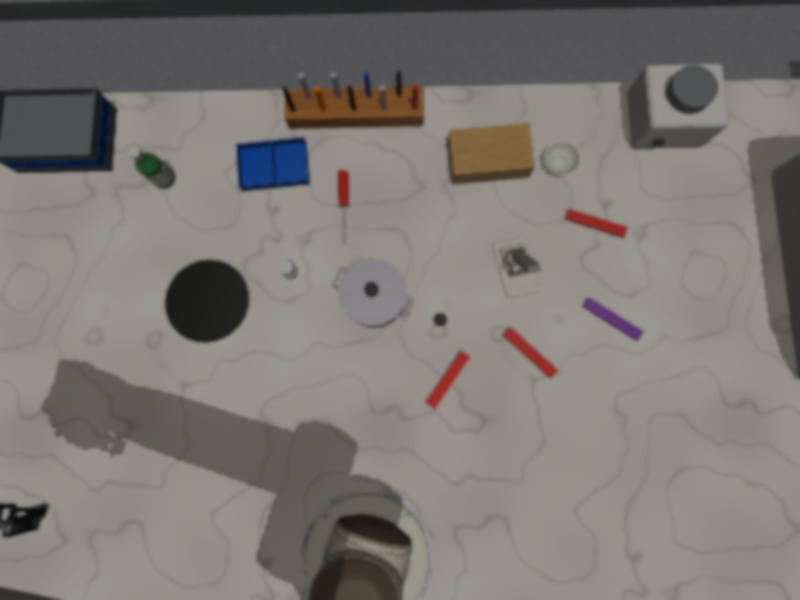

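View pics/side0.png

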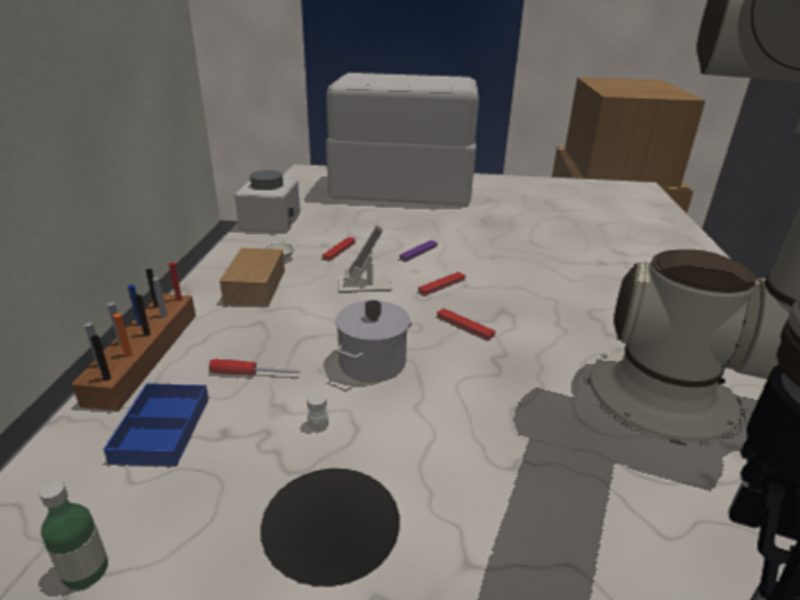

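Top view (800×600 picture): pot with lid at (372,290), its handles at (340,277) and (403,312), mat at (207,300), jar (289,268), cup (440,320), screwdriver (343,205). Stone candidates are the grey one in the stand at (520,262), the red sticks at (596,223), (530,352) and (447,379), and the purple one at (613,319). The grey one leaning in the stand fits the description. I'll confirm it in an enlarged crop and measure.

Run:
```python
from h import *
D={n:np.load(n+"0.npz") for n in("top","side")}
t=D["top"]["p"]; s=D["side"]["p"]
c=lambda im,x,y,w,h,W=400,H=300:cv2.resize(im[y:y+h,x:x+w,::-1],(W,H),interpolation=cv2.INTER_CUBIC)
cv2.imwrite("pics/crop.png",np.vstack([np.hstack([c(t,300,145,60,45),c(s,205,140,60,45)]),np.hstack([c(t,205,160,64,48),c(s,205,180,64,48)])]))
for n in D:
    P=cloud(n,D[n]["d"]).reshape(-1,3); g=D[n]["p"].reshape(-1,3).astype(int)
    x,y,z=P.T
    m=(np.hypot(x-.51,y+.02)<.1)&(z>.05)
    k=m&(z>.125); print(n,"knob",k.sum(),np.median(P[k],0).round(4), "max",P[k].max(0).round(4))
    l=m&(z>.088)&(z<.108); q=P[l]; 
    (cx,cy),r=cv2.minEnclosingCircle(q[:,:2].astype(np.float32)); print("lid",l.sum(),cx,cy,r,np.median(q[:,2]))
    h=m&(z<.085)&(np.hypot(x-cx,y-cy)>.068); 
    if h.sum(): print("handles",P[h].round(3).tolist()[:30])
    # mat
    mm=(g.sum(1)<120)&(np.hypot(x-.51,y-.32)<.15)&(z<.03)
    (cx,cy),r=cv2.minEnclosingCircle(P[mm][:,:2].astype(np.float32)); print("mat",P[mm].mean(0).round(4),cx,cy,r)
    st=(abs(x-.55)<.1)&(abs(y+.3)<.1)&(z>.02)
    col=g[st]; q=P[st]; print("stand",st.sum())
    for a,b in sorted(zip(q.round(3).tolist(),col.tolist()),key=lambda w:-w[0][2])[:60 if n=="side" else 45]: print(a,b)
```

```text
top knob 25 [ 0.5087 -0.0186  0.1263] max [ 0.5204 -0.0098  0.1298]
lid 1357 0.5083518028259277 -0.0193303432315588 0.06589097529649734 0.0928202213041398
handles [[0.559, 0.047, 0.069], [0.559, 0.044, 0.068], [0.558, 0.041, 0.07], [0.559, 0.038, 0.067], [0.559, 0.035, 0.065], [0.559, 0.032, 0.066], [0.556, 0.047, 0.069], [0.556, 0.044, 0.068], [0.556, 0.042, 0.065], [0.556, 0.038, 0.068], [0.555, 0.035, 0.068], [0.553, 0.051, 0.067], [0.553, 0.048, 0.067], [0.55, 0.051, 0.068], [0.55, 0.048, 0.064], [0.547, 0.054, 0.065], [0.546, 0.051, 0.068], [0.543, 0.054, 0.067], [0.544, 0.051, 0.065], [0.54, 0.057, 0.07], [0.54, 0.054, 0.068], [0.537, 0.057, 0.068], [0.538, 0.055, 0.062], [0.534, 0.06, 0.067], [0.533, 0.056, 0.072], [0.531, 0.06, 0.067], [0.532, 0.058, 0.062], [0.528, 0.063, 0.067], [0.527, 0.059, 0.072], [0.525, 0.06, 0.065]]
mat [0.5118 0.3352 0.0024] 0.5137649178504944 0.33564817905426025 0.08480214327573776
stand 336
[0.543, -0.329, 0.144] [104, 103, 95]
[0.541, -0.315, 0.143] [87, 85, 79]
[0.54, -0.318, 0.143] [89, 89, 81]
[0.54, -0.324, 0.143] [92, 91, 84]
[0.544, -0.324,
[... 3916 characters left out ...]
 0.12] [82, 79, 75]
[0.551, -0.312, 0.12] [64, 63, 59]
[0.547, -0.312, 0.12] [62, 61, 57]
[0.541, -0.313, 0.12] [75, 72, 69]
[0.544, -0.314, 0.119] [61, 58, 56]
[0.55, -0.306, 0.118] [64, 62, 59]
[0.56, -0.327, 0.117] [133, 128, 122]
[0.554, -0.309, 0.117] [65, 64, 59]
[0.547, -0.31, 0.117] [61, 59, 56]
[0.559, -0.319, 0.116] [92, 89, 84]
[0.544, -0.312, 0.116] [68, 65, 62]
[0.541, -0.314, 0.116] [110, 106, 101]
[0.558, -0.314, 0.115] [71, 69, 66]
[0.557, -0.307, 0.114] [67, 65, 61]
[0.544, -0.309, 0.114] [93, 89, 85]
[0.554, -0.31, 0.113] [64, 62, 59]
[0.551, -0.313, 0.112] [62, 61, 57]
[0.547, -0.312, 0.112] [63, 60, 57]
[0.56, -0.304, 0.111] [71, 70, 65]
[0.554, -0.308, 0.11] [64, 61, 58]
```

View pics/crop.png

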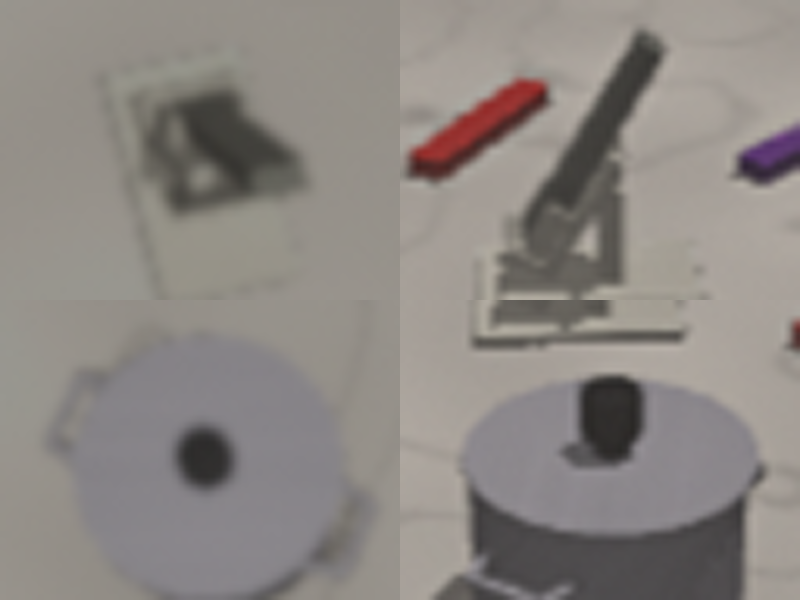

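The crop confirms it: the grey stick leaning in the white stand is the stone (top crop (245,145), side crop (590,150)). The red and purple sticks lie on the table. I'm moving over the knob and fitting the stand, stone and pot yaw.

```bash
python3 -m jog '[{"rotation":[0,0,-60],"translation":[351.5,-546.5,-31],"grip":60},{"rotation":[0,0,-60],"translation":[351.5,-546.5,-31],"grip":60},{"rotation":[0,0,-60],"translation":[351.5,-546.5,-31],"grip":60},{"rotation":[0,0,-60],"translation":[351.5,-546.5,-31],"grip":60},{"rotation":[0,0,-60],"translation":[351.5,-546.5,-31],"grip":60},{"rotation":[0,0,-60],"translation":[351.5,-546.5,-31],"grip":60},{"rotation":[0,0,-60],"translation":[351.5,-546.5,-31],"grip":60},{"rotation":[0,0,-60],"translation":[351.5,-546.5,-31],"grip":60},{"rotation":[0,0,-60],"translation":[351.5,-546.5,-31],"grip":60},{"rotation":[0,0,-60],"translation":[351.5,-546.5,-31],"grip":60},{"rotation":[0,0,-60],"translation":[351.5,-546.5,-31],"grip":60},{"rotation":[0,0,-60],"translation":[351.5,-546.5,-31],"grip":60},{"rotation":[0,0,-60],"translation":[351.5,-546.5,-31],"grip":60},{"rotation":[0,0,-60],"translation":[351.5,-546.5,-31],"grip":60},{"rotation":[0,0,-60],"translation":[351.5,-546.5,-31],"grip":60},{"rotation":[0,0,-60],"translation":[351.5,-546.5,-31],"grip":60},{"rotation":[0,0,-60],"translation":[351.5,-546.5,-31],"grip":60},{"rotation":[0,0,-60],"translation":[351.5,-546.5,-31],"grip":60}]' 40
```

```text
time: 2.9
ee_pos: [0.5084, -0.0184, 0.2008]
tcp_rot: [180.0, 0.0, 103.5]
wrist_force: [-0.8, -0.3, -0.0]
opening: 0.0601
grasp_force: 0.0
```

Run:
```python
from h import *
n="top"; D={n:np.load(n+"0.npz") for n in("top","side")}
A=[]
for n in D:
    P=cloud(n,D[n]["d"]).reshape(-1,3); g=D[n]["p"].reshape(-1,3).astype(int); x,y,z=P.T
    c=np.array([.5088,-.0195])
    h=(np.hypot(x-c[0],y-c[1])>.069)&(np.hypot(x-c[0],y-c[1])<.084)&(z<.078)&(z>.055)
    a=np.arctan2(y-c[1],x-c[0])[h]; print(n,"handle dir",np.degrees(np.angle(np.exp(2j*a).mean())/2), h.sum())
    # base: z 4..12mm near stand
    b=(abs(x-.55)<.1)&(abs(y+.3)<.1)&(z>.004)&(z<.013)
    r=cv2.minAreaRect((P[b][:,:2]*1000).astype(np.float32)); print("base",r,b.sum(),np.median(z[b]))
    s=(abs(x-.56)<.1)&(abs(y+.3)<.1)&(z>.09)
    q=P[s&(g.max(1)<125)]; A.append(q)
for q in A+[np.vstack(A)]:
    m=q.mean(0); u,sv,vt=np.linalg.svd(q-m); d=vt[0]*np.sign(vt[0][2]); print("axis",d.round(3),"lean",np.degrees(np.arccos(d[2])),"yaw of lean",np.degrees(np.arctan2(d[1],d[0])),m.round(4),sv, "normal",vt[2].round(3), "at top s", q.dot(d).max(),m.dot(d))
```

```text
top handle dir 64.99691861267122 77
base ((546.6972045898438, -286.32647705078125), (161.78697204589844, 190.3483428955078), 87.09349060058594) 418 0.0068764350186696355
side handle dir 66.78313390195584 34
base ((571.7021484375, -314.932373046875), (119.03194427490234, 71.84133911132812), 12.334733963012695) 245 0.0062987222650308095
axis [-0.556 -0.153  0.817] lean 35.2063291484869 yaw of lean -164.63340465190848 [ 0.5488 -0.3188  0.1234] [0.20051638 0.07844234 0.03902822] normal [0.743 0.349 0.571] at top s -0.13335437178360196 -0.1555916116890798
axis [-0.504 -0.15   0.851] lean 31.723091603189314 yaw of lean -163.4579592384798 [ 0.5512 -0.3134  0.1164] [0.16380344 0.05793059 0.03445833] normal [0.629 0.611 0.48 ] at top s -0.10431910398926568 -0.13190763740410952
axis [-0.523 -0.178  0.833] lean 33.55202801706451 yaw of lean -161.24773553173566 [ 0.5499 -0.3163  0.1202] [0.26460837 0.10169196 0.05375451] normal [0.718 0.434 0.544] at top s -0.10547330902697145 -0.1314075475326977
```

```bash
python3 -m jog '[{"rotation":[0,0,0],"translation":[0,-1,-30],"grip":55},{"rotation":[0,0,0],"translation":[0,-1,-60],"grip":55},{"rotation":[0,0,0],"translation":[0,-1,-80],"grip":55},{"rotation":[0,0,0],"translation":[0,-1,-92],"grip":55},{"rotation":[0,0,0],"translation":[0,-1,-99],"grip":55},{"rotation":[0,0,0],"translation":[0,-1,-102],"grip":55},{"rotation":[0,0,0],"translation":[0,-1,-102],"grip":50},{"rotation":[0,0,0],"translation":[0,-1,-102],"grip":20},{"rotation":[0,0,0],"translation":[0,-1,-102],"grip":20},{"rotation":[0,0,0],"translation":[0,-1,-102],"grip":20},{"rotation":[0,0,0],"translation":[0,-1,-102],"grip":20},{"rotation":[0,0,0],"translation":[0,-1,-102],"grip":20},{"rotation":[0,0,0],"translation":[0,-1,-102],"grip":20}]' 50
```

```text
time: 4.2
ee_pos: [0.5093, -0.0204, 0.0994]
tcp_rot: [179.9, 0.0, 103.4]
wrist_force: [0.0, 0.3, 6.6]
opening: 0.0264
grasp_force: 49.5
```

```bash
python3 -m jog '[{"rotation":[0,0,0],"translation":[0,0,5],"grip":20},{"rotation":[0,0,0],"translation":[0,0,15],"grip":20},{"rotation":[0,0,0],"translation":[0,0,30],"grip":20},{"rotation":[0,0,0],"translation":[0,0,50],"grip":20},{"rotation":[0,0,0],"translation":[0,10,60],"grip":20},{"rotation":[0,0,0],"translation":[0,30,60],"grip":20},{"rotation":[0,0,0],"translation":[1,60,60],"grip":20},{"rotation":[0,0,0],"translation":[1,90,60],"grip":20},{"rotation":[0,0,0],"translation":[1,120,60],"grip":20},{"rotation":[0,0,0],"translation":[2,150,60],"grip":20},{"rotation":[0,0,0],"translation":[2,180,60],"grip":20},{"rotation":[0,0,0],"translation":[2,210,60],"grip":20},{"rotation":[0,0,0],"translation":[3,240,60],"grip":20},{"rotation":[0,0,0],"translation":[3,270,50],"grip":20},{"rotation":[0,0,0],"translation":[3,300,30],"grip":20},{"rotation":[0,0,0],"translation":[4,330,10],"grip":20},{"rotation":[0,0,0],"translation":[4,348,-10],"grip":20},{"rotation":[0,0,0],"translation":[4,355,-30],"grip":20},{"rotation":[0,0,0],"translation":[4,355,-45],"grip":20},{"rotation":[0,0,0],"translation":[4,355,-45],"grip":20}]'
python3 - <<'E'
from h import *
for n in("top","side"):
    p,d=imaging.camera(n); np.savez(f"{n}1.npz",p=p,d=d)
c=lambda n,x,y,w,h,W=400,H=300:cv2.resize(np.load(n+"1.npz")["p"][y:y+h,x:x+w,::-1],(W,H),interpolation=cv2.INTER_CUBIC)
cv2.imwrite("pics/b.png",np.vstack([np.hstack([c("top",205,160,64,48),c("side",205,180,64,48)]),np.hstack([c("top",70,140,120,90),c("side",130,230,160,120)])]))
E
```

```text
time: 6.2
ee_pos: [0.5113, 0.3341, 0.051]
tcp_rot: [-179.8, 0.1, 103.4]
wrist_force: [0.0, -0.1, -3.1]
opening: 0.0262
grasp_force: 49.6
```

View pics/b.png

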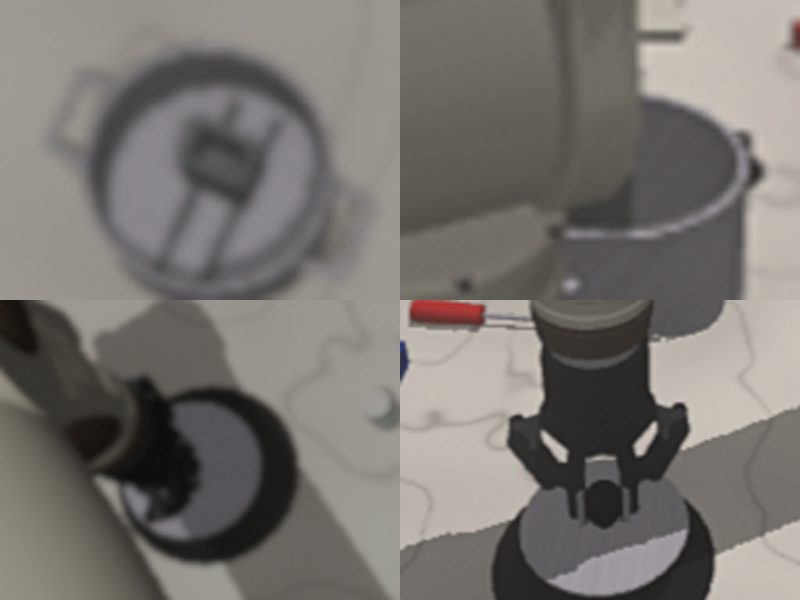

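Top crop: the pot is open, with the grey case at (222,155), off-centre towards world +x. The lid hangs level over the mat ((195,470) bottom-left, (605,530) bottom-right). I'm lowering it now.

```bash
python3 -m jog '[{"rotation":[0,0,0],"translation":[1,1,-10],"grip":20},{"rotation":[0,0,0],"translation":[1,1,-18],"grip":20},{"rotation":[0,0,0],"translation":[1,1,-24],"grip":20},{"rotation":[0,0,0],"translation":[1,1,-27],"grip":20},{"rotation":[0,0,0],"translation":[1,1,-29],"grip":20},{"rotation":[0,0,0],"translation":[1,1,-30],"grip":20},{"rotation":[0,0,0],"translation":[1,1,-30.5],"grip":20},{"rotation":[0,0,0],"translation":[1,1,-31],"grip":20},{"rotation":[0,0,0],"translation":[1,1,-31],"grip":20}]'
python3 - <<'E'
from h import *
n="top"; D=np.load("top1.npz"); P=cloud(n,D["d"]); g=D["p"].astype(int).sum(2)
x,y,z=P[...,0],P[...,1],P[...,2]
m=np.hypot(x-.5088,y+.0195)<.053
# rim
q=P[(np.abs(z-.09)<.004)&(np.hypot(x-.509,y+.0195)<.075)][:,:2]
A=np.c_[2*q,np.ones(len(q))]; s=np.linalg.lstsq(A,(q**2).sum(1),rcond=None)[0]; print("rim",s[:2],np.sqrt(s[2]+s[:2]@s[:2]),len(q))
k=m&(z>.05)&(z<.086); print("case pts",k.sum(), np.median(z[k]))
for t in((.06,.086),(.068,.083)):
  k=m&(z>t[0])&(z<t[1]); r=cv2.minAreaRect((P[k][:,:2]*1000).astype(np.float32)); print(r,P[k].mean(0))
v0,v1,u0,u1=170,200,225,256
print((z[v0:v1,u0:u1]*1000).round(0)[:, :].astype(int))
h=(np.hypot(x-s[0],y-s[1])>.066)&(np.hypot(x-s[0],y-s[1])<.084)&(z<.078)&(z>.058)
a=np.arctan2(y-s[1],x-s[0])[h]; print("handle",np.degrees(np.angle(np.exp(2j*a).mean())/2),h.sum(),[np.degrees(np.median(a[a>0])),np.degrees(np.median(a[a<0]))])
for t in("pot_rim","pot"): print(t,[(r["uv"],r["confidence"]) for r in spotter.mark_of("top",t)])
E
```

```text
time: 7.2
ee_pos: [0.5137, 0.3356, 0.0224]
tcp_rot: [180.0, -0.0, 103.4]
wrist_force: [-0.6, 0.1, -3.2]
opening: 0.0267
grasp_force: 49.6
rim [ 0.50917989 -0.01888407] 0.05958505835011943 159
case pts 79 0.07337912607600017
((519.3512573242188, -23.8338565826416), (35.45245361328125, 25.704191207885742), 65.93445587158203) [ 0.51892548 -0.02363462  0.0727406 ]
((519.326904296875, -23.794164657592773), (35.46642303466797, 25.690034866333008), 65.76403045654297) [ 0.51924556 -0.02347052  0.07458112]
[[                  -4                    1                   91
                    88                   86                   80
                    76                   74                   66
                    61                   60                   58
                    55                   58                   54
                    53                   57                   56
                    65                   68                   67
                    76                   85                   90
                    91                   88                    1
            
[... 19139 characters left out ...]
   2
                     5                    3                    1
                     5                    0                    7
                    10                    3                    5
                     2                    5                    6
                     7                    5                    5
                     5                    5                    3
                    87                   93                   78
                    51]]
handle 65.16467707850188 83 [np.float64(65.04311136338842), np.float64(-116.36632287075501)]
pot_rim [([231.7, 184.2], 0.75)]
pot [([241.7, 190.6], 0.75)]<stdin>:12: RuntimeWarning: invalid value encountered in cast
```

```bash
python3 -m jog '[{"rotation":[0,0,0],"translation":[0,0,-0.5],"grip":20},{"rotation":[0,0,0],"translation":[0,0,-1],"grip":20},{"rotation":[0,0,0],"translation":[0,0,-1.5],"grip":20},{"rotation":[0,0,0],"translation":[0,0,-2],"grip":20},{"rotation":[0,0,0],"translation":[0,0,-2.5],"grip":20},{"rotation":[0,0,0],"translation":[0,0,-2.5],"grip":20}]'
```

```text
time: 7.9
ee_pos: [0.5136, 0.3356, 0.0204]
tcp_rot: [180.0, -0.0, 103.4]
wrist_force: [-3.5, -1.9, 4.8]
opening: 0.0265
grasp_force: 50.3
```

```bash
python3 -m jog '[{"rotation":[0,0,0],"translation":[0,0,0],"grip":30},{"rotation":[0,0,0],"translation":[0,0,0],"grip":34},{"rotation":[0,0,0],"translation":[0,0,0],"grip":50},{"rotation":[0,0,0],"translation":[0,0,0],"grip":60},{"rotation":[0,0,0],"translation":[0,0,5],"grip":60},{"rotation":[0,0,0],"translation":[0,0,20],"grip":60},{"rotation":[0,0,0],"translation":[0,0,50],"grip":60},{"rotation":[0,0,0],"translation":[0,0,90],"grip":60},{"rotation":[0,0,0],"translation":[0,0,140],"grip":60},{"rotation":[0,0,0],"translation":[0,0,180],"grip":60},{"rotation":[0,0,0],"translation":[0,0,180],"grip":60}]'
python3 - <<'E'
from h import *
D={n:np.load(n+"0.npz") for n in("top","side")}
for n in D:
    P=cloud(n,D[n]["d"]); g=D[n]["p"].astype(int)
    lo=g.min(2); x,y,z=P[...,0],P[...,1],P[...,2]
    b=((abs(x-.571)<.085)&(abs(y+.315)<.06)&(z>.0035)&(z<.02)).astype(np.uint8)
    b=cv2.morphologyEx(b,cv2.MORPH_CLOSE,np.ones((3,3)))
    k,L,st,_=cv2.connectedComponentsWithStats(b); i=1+st[1:,4].argmax(); q=P[(L==i)]; q=q[~np.isnan(q).any(1)]
    q=q[abs(q[:,2]-.0075)<.008]
    print(n,len(q),cv2.minAreaRect((q[:,:2]*1000).astype(np.float32)))
# stone model fit: minimise distance of stone-ish points to box surface
from scipy.optimize import least_squares
from scipy.spatial.transform import Rotation as R
Q=[]
for n in D:
    P=cloud(n,D[n]["d"]).reshape(-1,3); x,y,z=P.T
    m=(abs(x-.555)<.05)&(abs(y+.315)<.03)&(z>.097)&(z<.16); Q.append(P[m])
def dist(p,q):
    yaw,fx,fy=p[:3]; 
    Rm=R.from_euler("ZY",[yaw,-.52]).as_matrix(); l=(q-np.array([fx,fy,.027]))@Rm
    e=np.abs(l-[0,0,.065])-[.007,.012,.065]
    return np.linalg.norm(np.maximum(e,0),axis=1)+np.minimum(e.max(1),0)
for q in Q+[np.vstack(Q)]:
    s=least_squares(lambda p:dist(p,q)*1000,[.22,.601,-.308],loss="soft_l1",x_scale=[.1,.01,.01]); print(len(q),np.degrees(s.x[0]),s.x[1:],np.median(abs(dist(s.x,q))))
E
```

```text
time: 9.0
ee_pos: [0.5152, 0.3366, 0.2082]
tcp_rot: [179.4, -0.2, 103.4]
wrist_force: [-0.3, 0.1, 0.2]
opening: 0.0601
grasp_force: 0.0
top 453 ((569.7620849609375, -314.99932861328125), (131.00473022460938, 71.86618041992188), 11.748509407043457)
side 273 ((571.7021484375, -314.932373046875), (119.03194427490234, 71.84133911132812), 12.334733963012695)
98 13.57542293346901 [ 0.59926151 -0.30940029] 0.0005633537893371772
84 12.853717906034463 [ 0.60047025 -0.31100014] 0.0008100144164132966
182 13.195839035523976 [ 0.59981493 -0.31029539] 0.0007417748821393483
```

```bash
python3 -m jog '[{"rotation":[0,0,0],"translation":[0,-50,0],"grip":60},{"rotation":[0,0,0],"translation":[0,-100,0],"grip":60},{"rotation":[0,0,0],"translation":[0,-150,0],"grip":60},{"rotation":[0,0,0],"translation":[0,-200,0],"grip":60},{"rotation":[0,0,0],"translation":[0,-250,0],"grip":60},{"rotation":[0,0,0],"translation":[0,-300,0],"grip":60},{"rotation":[0,0,0],"translation":[0,-350,0],"grip":60},{"rotation":[0,0,0],"translation":[0,-400,0],"grip":60},{"rotation":[0,0,0],"translation":[0,-450,0],"grip":60},{"rotation":[0,0,0],"translation":[0,-500,0],"grip":60},{"rotation":[1.3,-5.8,-0.4],"translation":[0,-550,0],"grip":60},{"rotation":[2.7,-11.6,-0.4],"translation":[0,-600,0],"grip":60},{"rotation":[4,-17.4,-0.4],"translation":[2,-630,0],"grip":60},{"rotation":[5.4,-23.2,-0.4],"translation":[4,-650,0],"grip":60},{"rotation":[6.7,-29,-0.4],"translation":[6,-665,0],"grip":60},{"rotation":[6.7,-29,-0.4],"translation":[6,-665,-20],"grip":60},{"rotation":[6.7,-29,-0.4],"translation":[6,-665,-40],"grip":60},{"rotation":[6.7,-29,-0.4],"translation":[6,-665,-40],"grip":60},{"rotation":[6.7,-29,-0.4],"translation":[6,-665,-40],"grip":60}]' 35
python3 - <<'E'
from h import *
from scipy.spatial.transform import Rotation as R
o=readout.get_obs(); print(o["q"].round(1))
Rs=R.from_euler("ZY",[13.1,-29.8],degrees=True)
z=Rs.as_matrix()[:,2]; f=np.array([.5998,-.3103,.027])
print("dT mm",((f+.082*z-o["ee_pos"])*1000).round(1))
Rt=R.from_matrix(np.c_[-Rs.as_matrix()[:,1],-Rs.as_matrix()[:,0],-z]) if 0 else None
T=R.from_euler("xyz",o["tcp_rot"],degrees=True).as_matrix()
print("tool y in stone",Rs.inv().apply(T[:,1]).round(3),"tool z",Rs.inv().apply(T[:,2]).round(3), "z",z)
p,d=imaging.camera("side"); np.savez("side2.npz",p=p,d=d); q,_=imaging.camera("top")
c=lambda p,x,y,w,h,W=400,H=300:cv2.resize(p[y:y+h,x:x+w,::-1],(W,H),interpolation=cv2.INTER_CUBIC)
cv2.imwrite("pics/c.png",np.vstack([np.hstack([c(p,190,100,120,90),c(q,270,110,120,90)]),np.hstack([c(p,130,230,160,120),c(q,70,140,120,90)])]))
E
```

```text
time: 10.9
ee_pos: [0.5197, -0.3294, 0.1607]
tcp_rot: [150.2, 0.1, 103.0]
wrist_force: [-0.3, -0.2, 0.5]
opening: 0.0603
grasp_force: 0.0
[-43.4  -5.1 -12.7  64.7  24.4  37.5]
dT mm [ 40.4   9.8 -62.5]
tool y in stone [ 1.    -0.001 -0.   ] tool z [-0.    -0.003 -1.   ] z [-0.48404069 -0.1126398   0.86776545]
```

View pics/c.png

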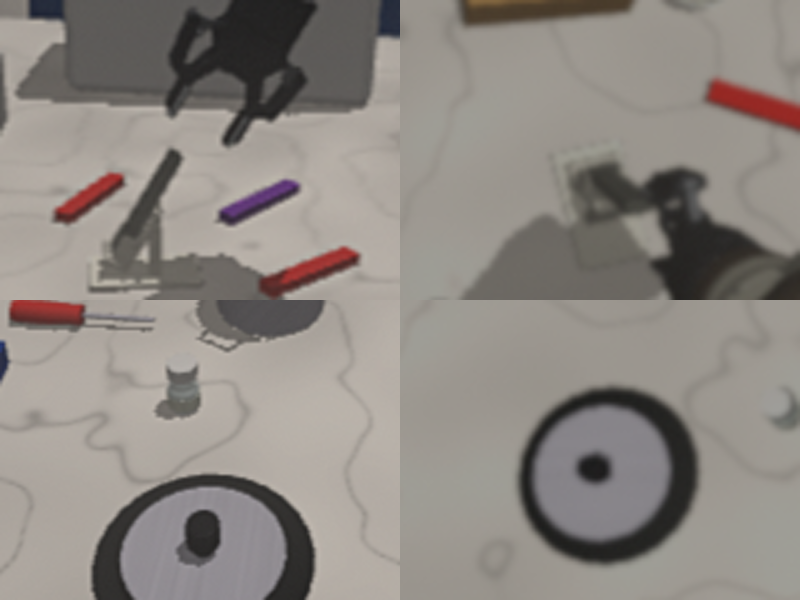

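The lid lies wholly on the mat, knob up (bottom right (595,470)). The fingers straddle the stone's axis (top left, stone tip at (175,155)). I'm sliding down along the axis and closing gently.

```bash
python3 -m jog '[{"rotation":[0,0,0],"translation":[5.5,1.6,1.1],"grip":50},{"rotation":[0,0,0],"translation":[13,3.5,-11],"grip":50},{"rotation":[0,0,0],"translation":[20,5,-25],"grip":50},{"rotation":[0,0,0],"translation":[27,6.7,-37.5],"grip":50},{"rotation":[0,0,0],"translation":[34,8.3,-50],"grip":50},{"rotation":[0,0,0],"translation":[38,9.3,-57],"grip":50},{"rotation":[0,0,0],"translation":[41,9.9,-62.2],"grip":50},{"rotation":[0,0,0],"translation":[41,9.9,-62.2],"grip":50}]' 30
python3 -m jog '[{"rotation":[0,0,0],"translation":[0,0,0],"grip":30},{"rotation":[0,0,0],"translation":[0,0,0],"grip":30},{"rotation":[0,0,0],"translation":[0,0,0],"grip":22},{"rotation":[0,0,0],"translation":[0,0,0],"grip":18},{"rotation":[0,0,0],"translation":[0,0,0],"grip":16},{"rotation":[0,0,0],"translation":[0,0,0],"grip":14},{"rotation":[0,0,0],"translation":[0,0,0],"grip":12},{"rotation":[0,0,0],"translation":[0,0,0],"grip":10},{"rotation":[0,0,0],"translation":[0,0,0],"grip":10}]' 30
```

```text
time: 11.8
ee_pos: [0.5607, -0.3192, 0.0968]
tcp_rot: [150.3, 0.0, 103.0]
wrist_force: [-0.8, 0.3, -0.8]
opening: 0.0499
grasp_force: 0.0
time: 12.7
ee_pos: [0.561, -0.3195, 0.0981]
tcp_rot: [150.2, 0.1, 103.0]
wrist_force: [2.7, 1.4, 4.0]
opening: 0.0136
grasp_force: 29.4
```

```bash
python3 -m jog '[{"rotation":[0,0,0],"translation":[-2.4,-0.6,4.3],"grip":10},{"rotation":[0,0,0],"translation":[-7.3,-1.7,13],"grip":10},{"rotation":[0,0,0],"translation":[-14.5,-3.4,26],"grip":10},{"rotation":[0,0,0],"translation":[-24.2,-5.7,43.4],"grip":10},{"rotation":[0,0,0],"translation":[-36.3,-8.5,65],"grip":10},{"rotation":[0,0,0],"translation":[-48.4,-11.3,87],"grip":10},{"rotation":[0,0,0],"translation":[-55,-13,110],"grip":10},{"rotation":[-1.1,4.8,0],"translation":[-55,0,125],"grip":10},{"rotation":[-2.2,9.7,0],"translation":[-55,20,125],"grip":10},{"rotation":[-3.4,14.5,0],"translation":[-55,40,125],"grip":10},{"rotation":[-4.5,19.3,0],"translation":[-55,60,125],"grip":10},{"rotation":[-5.6,24.2,0],"translation":[-55,80,125],"grip":10},{"rotation":[-6.7,29,0],"translation":[-55,100,125],"grip":10},{"rotation":[-6.7,29,0],"translation":[-55,110,125],"grip":10},{"rotation":[-6.7,29,0],"translation":[-55,110,125],"grip":10},{"rotation":[-6.7,29,0],"translation":[-55,110,125],"grip":10}]'
```

```text
time: 14.3
ee_pos: [0.5053, -0.21, 0.2225]
tcp_rot: [179.9, 0.1, 103.0]
wrist_force: [0.1, 0.2, -0.3]
opening: 0.0135
grasp_force: 30.3
```

```bash
python3 -m jog '[{"rotation":[0,0,-8],"translation":[2,40,0],"grip":10},{"rotation":[0,0,-16],"translation":[5,80,0],"grip":10},{"rotation":[0,0,-24],"translation":[8,120,0],"grip":10},{"rotation":[0,0,-32],"translation":[11,160,0],"grip":10},{"rotation":[0,0,-37.7],"translation":[14,186,0],"grip":10},{"rotation":[0,0,-37.7],"translation":[14,186,0],"grip":10},{"rotation":[0,0,-37.7],"translation":[14,186,0],"grip":10},{"rotation":[0,0,-37.7],"translation":[14,186,0],"grip":10}]'
cat > fit.py <<'E'
from h import *
from scipy.optimize import least_squares
from scipy.spatial.transform import Rotation as R
o=readout.get_obs(); e=o["ee_pos"]; print(e.round(4),o["tcp_rot"].round(1),o["wrist_force"].round(1))
yaw0=np.radians(-24.7)
def dist(p,q):
    yaw,ty,tx,fx,fy,fz=p
    l=(q-np.array([fx,fy,fz]))@R.from_euler("ZYX",[yaw,ty,tx]).as_matrix()
    d=np.abs(l-[0,0,.065])-[.007,.012,.065]
    return np.linalg.norm(np.maximum(d,0),axis=1)+np.minimum(d.max(1),0)
Q={}
for n in("side","top"):
    p,d=imaging.camera(n); np.savez(n+"3.npz",p=p,d=d); P=cloud(n,d).reshape(-1,3); x,y,z=P.T
    q=P[(np.hypot(x-e[0],y-e[1])<.022)&(z<e[2]-.005)&(z>.1)]; Q[n]=q
    if len(q)<15: print(n,len(q)); continue
    s=least_squares(lambda w:dist(w,q)*1000,[yaw0,0,0,e[0],e[1],e[2]-.082],loss="soft_l1",x_scale=[.1,.1,.1,.01,.01,.01])
    print(n,len(q),np.degrees(s.x[:3]).round(2),"bottom-TCP mm",((s.x[3:]-e)*1000).round(1),"lowest",np.nanmin(q[:,2]),np.median(abs(dist(s.x,q))))
E
python3 fit.py
python3 - <<'E'
from h import *
p=np.load("side3.npz")["p"]; q=np.load("top3.npz")["p"]
c=lambda p,x,y,w,h,W=400,H=300:cv2.resize(p[y:y+h,x:x+w,::-1],(W,H),interpolation=cv2.INTER_CUBIC)
cv2.imwrite("pics/d.png",np.hstack([c(p,190,130,100,75),c(q,200,140,80,60)]))
E
```

```text
time: 15.1
ee_pos: [0.5195, -0.0249, 0.2228]
tcp_rot: [180.0, 0.1, 65.3]
wrist_force: [0.1, -1.3, -0.3]
opening: 0.0138
grasp_force: 30.3
[ 0.5195 -0.0249  0.2228] [1.80e+02 1.00e-01 6.53e+01] [ 0.1 -1.3 -0.3]
side 232 [-23.99  -0.44  -0.51] bottom-TCP mm [  0.8  -0.9 -82.9] lowest 0.13874487735655117 0.0006393091899928845
top 0
```

View pics/d.png

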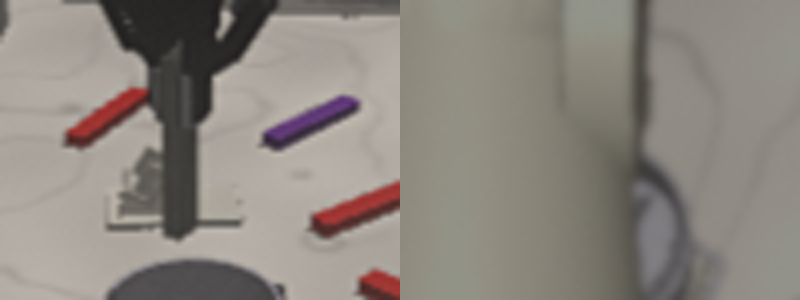

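Side crop: the stone hangs upright from the fingers at (180,180), above the pot mouth at (195,285). The arm hides the pot in the top view. Now the descent by feel.

```bash
python3 -m jog '[{"rotation":[0,0,0],"translation":[-0.3,0.9,-15],"grip":10},{"rotation":[0,0,0],"translation":[-0.3,0.9,-35],"grip":10},{"rotation":[0,0,0],"translation":[-0.3,0.9,-50],"grip":10},{"rotation":[0,0,0],"translation":[-0.3,0.9,-58],"grip":10},{"rotation":[0,0,0],"translation":[-0.3,0.9,-61],"grip":10},{"rotation":[0,0,0],"translation":[-0.3,0.9,-62],"grip":10},{"rotation":[0,0,0],"translation":[-0.3,0.9,-63],"grip":10},{"rotation":[0,0,0],"translation":[-0.3,0.9,-64],"grip":10},{"rotation":[0,0,0],"translation":[-0.3,0.9,-65],"grip":10},{"rotation":[0,0,0],"translation":[-0.3,0.9,-65.5],"grip":10},{"rotation":[0,0,0],"translation":[-0.3,0.9,-65.5],"grip":10}]'
```

```text
time: 16.3
ee_pos: [0.5194, -0.0226, 0.1571]
tcp_rot: [180.0, 0.1, 65.3]
wrist_force: [-0.5, 0.3, -0.4]
opening: 0.0137
grasp_force: 30.3
```

```bash
python3 -m jog '[{"rotation":[0,0,0],"translation":[0,0,-0.7],"grip":10},{"rotation":[0,0,0],"translation":[0,0,-1.4],"grip":10},{"rotation":[0,0,0],"translation":[0,0,-2],"grip":10},{"rotation":[0,0,0],"translation":[0,0,-2],"grip":10}]'
```

```text
time: 16.7
ee_pos: [0.5193, -0.0226, 0.155]
tcp_rot: [-180.0, 0.1, 65.3]
wrist_force: [-0.9, 0.9, -0.4]
opening: 0.0138
grasp_force: 30.3
```

```bash
python3 -m jog '[{"rotation":[0,0,0],"translation":[0,0,-1],"grip":10},{"rotation":[0,0,0],"translation":[0,0,-2],"grip":10},{"rotation":[0,0,0],"translation":[0,0,-3],"grip":10},{"rotation":[0,0,0],"translation":[0,0,-3],"grip":10}]'
```

```text
time: 17.1
ee_pos: [0.5193, -0.0227, 0.1519]
tcp_rot: [-180.0, 0.1, 65.3]
wrist_force: [-0.0, -0.4, -0.5]
opening: 0.0137
grasp_force: 30.3
```

```bash
python3 -m jog '[{"rotation":[0,0,0],"translation":[0,0,-2],"grip":10},{"rotation":[0,0,0],"translation":[0,0,-4],"grip":10},{"rotation":[0,0,0],"translation":[0,0,-6],"grip":10},{"rotation":[0,0,0],"translation":[0,0,-8],"grip":10},{"rotation":[0,0,0],"translation":[0,0,-8],"grip":10}]'
```

```text
time: 17.6
ee_pos: [0.5192, -0.0226, 0.1437]
tcp_rot: [-180.0, 0.1, 65.3]
wrist_force: [-0.9, 1.0, -1.6]
opening: 0.0136
grasp_force: 30.3
```

```bash
python3 -m jog '[{"rotation":[0,0,0],"translation":[0,0,-3],"grip":10},{"rotation":[0,0,0],"translation":[0,0,-6],"grip":10},{"rotation":[0,0,0],"translation":[0,0,-9],"grip":10},{"rotation":[0,0,0],"translation":[0,0,-12],"grip":10},{"rotation":[0,0,0],"translation":[0,0,-12],"grip":10}]'
```

```text
time: 18.1
ee_pos: [0.5191, -0.0226, 0.1315]
tcp_rot: [-180.0, 0.1, 65.3]
wrist_force: [0.1, -0.5, -0.6]
opening: 0.0137
grasp_force: 30.3
```

```bash
python3 -m jog '[{"rotation":[0,0,0],"translation":[0,0,-3],"grip":10},{"rotation":[0,0,0],"translation":[0,0,-6],"grip":10},{"rotation":[0,0,0],"translation":[0,0,-9],"grip":10},{"rotation":[0,0,0],"translation":[0,0,-12],"grip":10},{"rotation":[0,0,0],"translation":[0,0,-12],"grip":10}]'
```

```text
time: 18.6
ee_pos: [0.5191, -0.0226, 0.1195]
tcp_rot: [-180.0, 0.1, 65.3]
wrist_force: [0.2, 0.2, -1.3]
opening: 0.0137
grasp_force: 30.3
```

```bash
python3 -m jog '[{"rotation":[0,0,0],"translation":[0,0,-3],"grip":10},{"rotation":[0,0,0],"translation":[0,0,-6],"grip":10},{"rotation":[0,0,0],"translation":[0,0,-9],"grip":10},{"rotation":[0,0,0],"translation":[0,0,-12],"grip":10},{"rotation":[0,0,0],"translation":[0,0,-14],"grip":10},{"rotation":[0,0,0],"translation":[0,0,-14],"grip":10}]'
```

```text
time: 19.2
ee_pos: [0.5192, -0.0226, 0.1057]
tcp_rot: [-180.0, 0.1, 65.3]
wrist_force: [-0.5, -0.5, -0.6]
opening: 0.0136
grasp_force: 30.3
```

```bash
python3 -m jog '[{"rotation":[0,0,0],"translation":[0,0,-1],"grip":10},{"rotation":[0,0,0],"translation":[0,0,-2],"grip":10},{"rotation":[0,0,0],"translation":[0,0,-3],"grip":10},{"rotation":[0,0,0],"translation":[0,0,-3.5],"grip":10},{"rotation":[0,0,0],"translation":[0,0,-4],"grip":10},{"rotation":[0,0,0],"translation":[0,0,-4],"grip":10}]'
```

```text
time: 19.8
ee_pos: [0.5194, -0.0226, 0.102]
tcp_rot: [-180.0, 0.1, 65.3]
wrist_force: [0.5, -0.1, -0.9]
opening: 0.0136
grasp_force: 30.3
```

```bash
python3 -m jog '[{"rotation":[0,0,0],"translation":[0,0,-0.5],"grip":10},{"rotation":[0,0,0],"translation":[0,0,-1],"grip":10},{"rotation":[0,0,0],"translation":[0,0,-1],"grip":10}]'; python3 -m jog '[{"rotation":[0,0,0],"translation":[0,0,-0.5],"grip":10},{"rotation":[0,0,0],"translation":[0,0,-1],"grip":10},{"rotation":[0,0,0],"translation":[0,0,-1],"grip":10}]'
```

```text
time: 20.1
ee_pos: [0.5193, -0.0226, 0.101]
tcp_rot: [-180.0, 0.1, 65.3]
wrist_force: [-0.9, 0.3, -1.3]
opening: 0.0136
grasp_force: 30.3
time: 20.4
ee_pos: [0.5194, -0.0226, 0.1]
tcp_rot: [-180.0, 0.1, 65.3]
wrist_force: [-0.2, 0.4, -1.2]
opening: 0.0135
grasp_force: 30.4
```

```bash
for i in 1 2; do python3 -m jog '[{"rotation":[0,0,0],"translation":[0,0,-0.4],"grip":10},{"rotation":[0,0,0],"translation":[0,0,-0.7],"grip":10},{"rotation":[0,0,0],"translation":[0,0,-0.7],"grip":10}]' | grep -E "pos|wrist"; done
```

```text
ee_pos: [0.5195, -0.0227, 0.0999]
wrist_force: [-1.2, 0.0, 4.8]
ee_pos: [0.5196, -0.0227, 0.0999]
wrist_force: [-3.3, -0.5, 10.1]
```

Firm contact at z 0.0999 m, which matches the expected floor depth. Releasing and retreating straight up.

```bash
python3 -m jog '[{"rotation":[0,0,0],"translation":[0,0,0.7],"grip":10},{"rotation":[0,0,0],"translation":[0,0,0.7],"grip":16},{"rotation":[0,0,0],"translation":[0,0,0.7],"grip":20},{"rotation":[0,0,0],"translation":[0,0,0.7],"grip":35},{"rotation":[0,0,0],"translation":[0,0,0.7],"grip":45},{"rotation":[0,0,0],"translation":[0,0,0.7],"grip":45},{"rotation":[0,0,0],"translation":[0,0,15],"grip":45},{"rotation":[0,0,0],"translation":[0,0,40],"grip":45},{"rotation":[0,0,0],"translation":[0,0,80],"grip":45},{"rotation":[0,0,0],"translation":[0,0,120],"grip":45},{"rotation":[0,0,0],"translation":[-50,0,140],"grip":45},{"rotation":[0,0,0],"translation":[-100,0,140],"grip":45},{"rotation":[0,0,0],"translation":[-150,0,140],"grip":45},{"rotation":[0,0,0],"translation":[-200,0,140],"grip":45},{"rotation":[0,0,0],"translation":[-200,0,140],"grip":45},{"rotation":[0,0,0],"translation":[-200,0,140],"grip":45}]'
python3 - <<'E'
from h import *
I={}
for n in("side","top"):
    p,d=imaging.camera(n); I[n]=p; P=cloud(n,d).reshape(-1,3); x,y,z=P.T
    m=(np.hypot(x-.519,y+.023)<.03)&(z>.1)&(z<.22); q=P[m]; 
    if len(q): print(n,len(q),"top z",np.percentile(q[:,2],[80,95,100]).round(4),q.mean(0).round(4), "top pts",q[q[:,2]>.143].mean(0).round(4))
c=lambda p,x,y,w,h,W=400,H=300:cv2.resize(p[y:y+h,x:x+w,::-1],(W,H),interpolation=cv2.INTER_CUBIC)
cv2.imwrite("pics/e.png",np.vstack([np.hstack([c(I["side"],190,160,100,75),c(I["top"],205,160,64,48)]),np.hstack([c(I["side"],0,0,512,384),c(I["top"],0,0,512,384)])]))
E
```

```text
time: 22.6
ee_pos: [0.3189, -0.0227, 0.2404]
tcp_rot: [179.8, 0.0, 65.3]
wrist_force: [0.9, -1.0, -0.6]
opening: 0.045
grasp_force: 0.0
side 153 top z [0.143  0.1467 0.1483] [ 0.5196 -0.0173  0.1266] top pts [ 0.5197 -0.0208  0.146 ]
top 67 top z [0.1478 0.1501 0.1512] [ 0.5163 -0.0236  0.1377] top pts [ 0.5185 -0.0228  0.1473]
```

View pics/e.png

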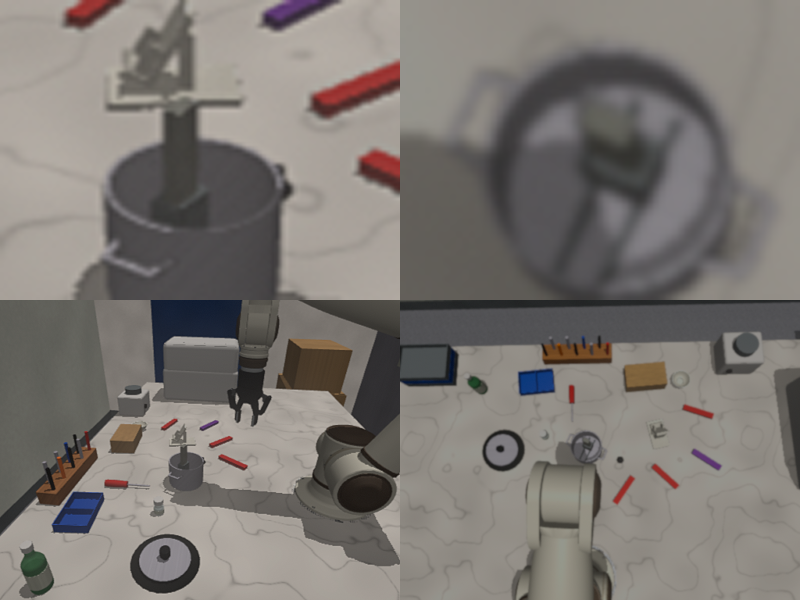

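The stone stands upright in the case (side crop (180,150)) with its top at about 0.148 m, so it is fully home. The lid lies knob up on the mat and the bystanders haven't moved. Handing in.

```bash
python3 -c "
from workcell import bot
print(bot.job_done())"
```

```text
the job is handed in; nothing more can be done
None
```

The job is done and handed in: the lid lies knob up on the mat, the grey stone stands fully home in the case, and the jar, blocking cup and screwdriver were left where they were.

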